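# Clamp the mounted specimen for the microscope

### The job

Of the two specimen clamps on the bench, only one has a black specimen puck in it, still loose. Turn that clamp's T-handle clockwise (seen from above) until you feel the resistance rise and the puck is firmly clamped, without forcing it much further, then let go. Leave the handle of the empty clamp as it is.

Things in the scene. Friction and masses are not known exactly. Their poses are not given: they have to be found in the camera images.
- clamp_bar (a point): Centre of the T-handle's bar on the loaded clamp, on the screw's axis, 155 mm above the bench; x along the bar, z up. Flat-sided steel bar 76 long, 10 wide, 14 mm high, on a 9 mm neck; a collar 22 mm across tops out 30 mm and the bridge (24 x 108 mm) 37 mm below this point. It turns at fixed height and stays where left; a 45 N pinch from above across its middle turns it.
- clamp_pad: Rubber pad, 22 mm disc, under the loaded clamp's cross plate; origin at the centre of its underside, z up. Turning the T-handle clockwise lowers it 6 mm per rad. Free turning takes a steady torque of at most 0.25 N m; the pad meets the puck after 0.4 to 1 rad, then the torque climbs about 0.4 N m per rad: a rise of 0.07 to 0.2 N m is a firm clamp.
- puck: Black resin specimen puck, 40 mm across and 22 mm high, lying loose in the shallow ring on the base (110 x 110 mm) of the loaded clamp, under the pad; origin at the centre of its underside, z up. Two more such pucks lie on the bench as bystanders.
- spare_bar_end (a point): A point 36 mm from the screw's axis, at one end of the T-handle bar of the other clamp, which is alike but empty; 155 mm above the bench. This handle must not be turned or pushed.
Things that resemble listed ones, but are neither listed nor needed, are in the scene too. What is shaped like the part that bears clamp_bar but blue is not meant.

How it is judged:
By the outcome, as a careful person would: the job done as asked, in the order asked, and still so for the second after the job is handed in, with the robot touching nothing.
It also fails if it takes over 42 s, if anything falls off the work surface, if the arm or the gripper's body presses on something with over 40 N, if the wrist force passes 120 N, or if a joint passes its speed limit or range.

### The arm

A 6-joint arm with a two-finger parallel gripper is mounted at the origin on the work surface. World frame = base frame: x ahead of the robot, y to its left, z up, the work surface at z = 0. Lengths are in m, angles in rad, forces in N, time in s.
With the tool pointing down it reaches from about 0.35 to 0.775 m from the base axis. Payload 7.3 kg.
Tool frame: the origin (TCP) lies at the very end of the fingers, on their centre line; the grasp point (between the pads) lies 19 mm behind it (robot.tcp_to_grasp is the distance from the TCP to the grasp point, in m); z points along the fingers, y is the direction in which the jaws open and shut (so a half turn about z gives the same grasp; the last joint's range is limited). The gripper opens to 92 mm and grips with 3 to 60 N. Pads are 19 mm wide; open, the fingers measure 130 mm over their backs; the gripper's body (75 mm by 190 mm) begins 47 mm behind the grasp point.
Start: joints at [1, 0.342, 1.524, -0, 1.275, -0.146], TCP at [0.216, 0.478, 0.227] pointing down, gripper open.
Joint ranges: [-2.53, 2.53], [-0.77, 2.02], [0.04, 2.7], [-1, 4.14], [0.28, 2.66], [-3.11, 3.11]. Speed limits (rad/s): [2.57, 2.57, 3.14, 3.14, 3.14, 3.14].

### API

Orientations are given as [roll, pitch, yaw] about the fixed x, y, z axes, in that order (R = Rz(yaw) Ry(pitch) Rx(roll)).
In Python, from cell import robot gives the robot as it stands.
- The arm moves only by the tool arm_command, never from a script. Its argument "motion" is a list that holds one entry, the list of rows, each a list of 7 numbers: the turn, a rotation vector about the tool's x, y, z in units of 90 degrees (1.0 is 90 degrees), then the shift along the tool's x, y, z in units of 30 cm (1.0 is 30 cm), then the opening, from -1 (shut) to 1 (fully open). In form: [[[wx, wy, wz, tx, ty, tz, grip], ...]]. A call has 1 to 8 rows; each row is the pose to reach, as a shift and turn from the pose commanded when the call began, along the tool's axes at that moment; what a row does not reach only later rows make up. A row lasts 1/10 s, in which the tool goes at most 50 mm and 8.59 degrees, less where a joint would pass 70% of its speed; a pose out of reach is approached as far as the arm can. A call with a number of a shift or a turn outside -1 to 1 is refused whole. A call with a gripper value outside its range is refused whole. The fingers move at their own pace and stop on an object; "grip_force" is the grip in N (left out, the last holds). Time passes only in rows, so rows that repeat a pose let the fingers close. It gives the time, the measured TCP pose, the force and the opening at its end, in the units of the state.
- robot.observe(): the state, without advancing time (a new reading comes with each control period).
- robot.read_camera(name): name is "scene" or "top" or "wrist"; returns a dict with "image" (400x640x3 uint8, red, green, blue), "z_map" (400x640 float32, m along the optical axis (not along the pixel's ray), 0 where there is no reading), "fov_y" (degrees; the focal length in pixels is half the picture's height over the tangent of half this angle, whatever the lens; pixels are square), "cx", "cy" (the principal point, pixels), "cam_to_world" (4x4, takes a point from camera to world coordinates). Camera axes: x right, y down, z forward; pixel columns grow to the right and rows downward; lengths in m; the calibration is good to about 2 mm. A picture is of the moment at which its call begins.
- robot.hand_in(): hands the job in, once; it reports no verdict.
The state is a dict: "time": time; "qpos": joint angles; "qvel": joint speeds; "joint_efforts": joint torques, N m; "tool_pos": TCP position; "tool_rot": TCP orientation; "contact_force": force on the tool from outside, world axes, zero at the start; "torque": the same for the moment, N m; "opening": finger opening in m.
Only numpy, scipy, OpenCV 4.12 (cv2) and the standard library are available. Lean on these libraries where they do the work, as an engineer would, in place of code of your own. Each camera call takes 0.05 s, during which the arm holds its last target.

## Working session

There is one attempt and no reset: what is moved stays moved. The work goes in short steps, Python scripts to look and compute and a tool call to move; the robot and the scene stay as the last step left them, time stands still between calls to the robot, and variables do not carry over. Pictures are saved under pics/ and viewed, and the job is handed in when it is done.

Besides the shell and the picture viewer there is one more tool, called after "Emit:" by a JSON object that holds its "method" and its "body", one argument or row to a line. arm_command: Moves the arm, as the interface text tells. Its arguments: {"type":"object","properties":{"motion":{"type":"array"},"grip_force":{"type":"number"}},"required":["motion"]}

```bash
mkdir -p pics; ls; python3 - <<'E'
from cell import robot
import cv2,numpy as np
print(robot.observe())
for n in ["scene","top","wrist"]:
    c=robot.read_camera(n)
    np.savez(f"pics/{n}0.npz",**c)
    cv2.imwrite(f"pics/{n}0.png",c["image"][:,:,::-1])
    print(n,c["fov_y"],c["cx"],c["cy"],np.round(c["cam_to_world"],3).tolist())
E
```

```text
pics
{'time': 0.0, 'qpos': array([ 9.99986154e-01,  3.42709887e-01,  1.52503590e+00,  2.47126788e-05,
        1.27538045e+00, -1.46019556e-01]), 'qvel': array([-2.50554443e-03, -1.63418559e-04,  8.53761980e-04,  2.96902864e-04,
        3.95681937e-05, -1.01162472e-03]), 'joint_efforts': array([-1.24036437e-04, -4.31223679e+01, -2.44216937e+01,  7.16327643e-02,
        5.57912013e-02, -8.66563755e-05]), 'tool_pos': array([0.2161267 , 0.47800033, 0.22604503]), 'tool_rot': array([-3.14007883e+00, -2.46517673e-04,  2.71679464e+00]), 'contact_force': array([-0.63191872,  0.51958972, -0.05875625]), 'torque': array([ 0.00189668, -0.01671551, -0.0032485 ]), 'opening': 0.0917285434903247}
scene 48.99571136034269 314.9381740264251 200.88480891443297 [[-0.701, 0.514, -0.494, 0.908], [0.713, 0.52, -0.471, 0.397], [0.015, -0.683, -0.731, 0.751], [0.0, 0.0, 0.0, 1.0]]
top 44.96458829111718 320.47929608921163 197.8716033765184 [[0.024, -0.996, 0.082, 0.415], [-1.0, -0.023, 0.011, -0.006], [-0.009, -0.082, -0.997, 1.091], [0.0, 0.0, 0.0, 1.0]]
wrist 60.067553779745175 313.68021129427245 199.51998566065868 [[0.412, 0.882, 0.227, 0.154], [0.911, -0.398, -0.106, 0.506], [-0.003, 0.251, -0.968, 0.384], [0.0, 0.0, 0.0, 1.0]]
```

View pics/scene0.png

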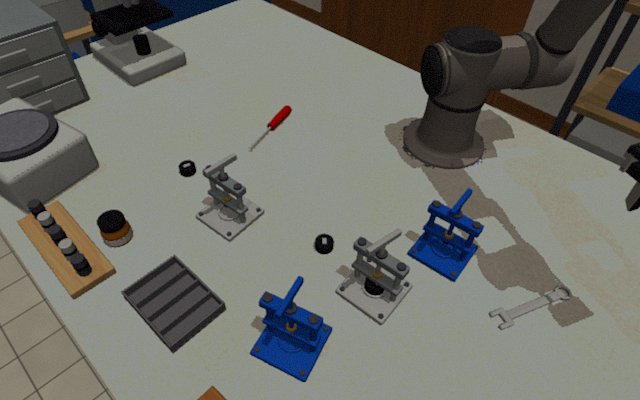

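View pics/top0.png

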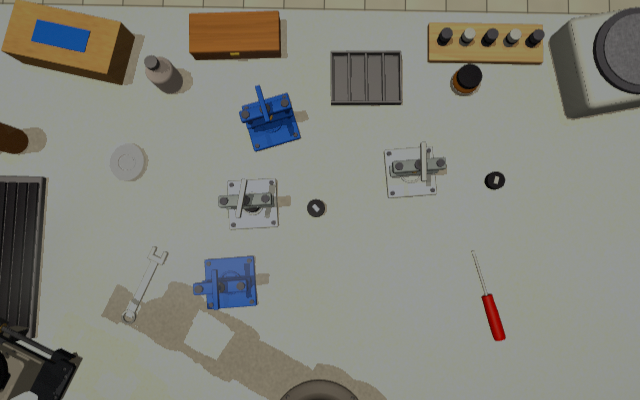

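View pics/wrist0.png

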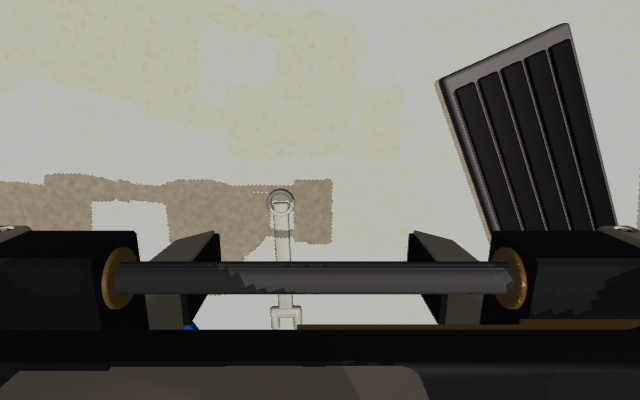

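The scene view shows a black puck under the pad of the grey clamp at scene (375,285), which is top (253,203). The other grey clamp, at scene (230,205) and top (410,172), is empty. Blue ones are decoys. Next I measure the bar.

```bash
cat > h.py <<'E'
import numpy as np,cv2
def cloud(c):
    f=200/np.tan(np.radians(c["fov_y"])/2); z=c["z_map"]; v,u=np.mgrid[:400,:640]
    p=np.stack([(u-c["cx"])/f*z,(v-c["cy"])/f*z,z],-1)
    T=c["cam_to_world"]; w=p@T[:3,:3].T+T[:3,3]; w[z==0]=np.nan; return w
def bar(c,ctr,r=.06,zl=.15,zh=.175):
    w=cloud(c); m=(w[...,2]>zl)&(w[...,2]<zh)&(np.hypot(w[...,0]-ctr[0],w[...,1]-ctr[1])<r)
    p=w[m]; return p,m
E
python3 - <<'E'
from h import *
for n in ["top","scene"]:
    c=dict(np.load(f"pics/{n}0.npz")); w=cloud(c)
    for name,ctr in [("loaded",None),("spare",None)]:
        # from top pixel
        t=dict(np.load("pics/top0.npz")); wt=cloud(t)
        uv={"loaded":(243,198),"spare":(424,160)}[name]; k=wt[uv[1],uv[0]]
        p,m=bar(c,k)
        (cx,cy),(a,b),an=cv2.minAreaRect((p[:,:2]*1000).astype(np.float32))
        d=np.linalg.svd(p[:,:2]-p[:,:2].mean(0),full_matrices=False)[2][0]
        print(n,name,k.round(3),len(p),"ctr",round(cx,1),round(cy,1),"size",round(a,1),round(b,1),an,"axis deg",np.degrees(np.arctan2(d[1],d[0])),"mean",p.mean(0).round(4),"z med",np.median(p[:,2]))
        print(np.percentile(p[:,2],[5,50,95]))
E
```

```text
top loaded [0.488 0.154 0.162] 233 ctr 488.5 159.1 size 10.8 75.2 82.2254409790039 axis deg 171.40754356347836 mean [0.4882 0.1585 0.1606] z med 0.1613156405046905
[0.15335456 0.16131564 0.16411979]
top spare [ 0.57  -0.194  0.161] 236 ctr 568.1 -193.4 size 74.4 11.0 0.3083414137363434 axis deg -177.90173729161103 mean [ 0.5677 -0.1926  0.161 ] z med 0.16174903527064782
[0.15383523 0.16174904 0.16442164]
scene loaded [0.488 0.154 0.162] 317 ctr 491.0 162.5 size 10.5 76.5 81.54579162597656 axis deg -8.455601195299526 mean [0.4935 0.1633 0.1594] z med 0.16091541670566212
[0.15150505 0.16091542 0.16313753]
scene spare [ 0.57  -0.194  0.161] 268 ctr 570.1 -190.6 size 76.3 13.1 2.8353068828582764 axis deg 1.3693262733143277 mean [ 0.5723 -0.1886  0.1587] z med 0.15998229377584067
[0.15155137 0.15998229 0.16332186]
```

Emit:
{"method": "arm_command", "body": {
  "motion": [
    [[0, 0, -0.18, -0.63, -0.29, 0, 1], [0, 0, -0.18, -0.63, -0.29, 0, 1], [0, 0, -0.18, -0.63, -0.29, 0, 1], [0, 0, -0.18, -0.63, -0.29, 0, 1], [0, 0, -0.18, -0.63, -0.29, 0, 1], [0, 0, -0.18, -0.63, -0.29, 0, 1]]
  ]
}}

```text
time: 0.75
tool_pos: [0.3542, 0.3193, 0.2266]
tool_rot: [-3.141, 0.0, 2.995]
contact_force: [-0.6, 0.3, 0.1]
opening: 0.0921
```

```bash
cat >> h.py <<'E'
from scipy.spatial.transform import Rotation as Ro
def delta(o,xyz,yaw=None):
    R=Ro.from_euler('xyz',o["tool_rot"]); d=R.inv().apply(np.array(xyz)-o["tool_pos"])/.3
    w=None
    if yaw is not None: w=((R.inv()*Ro.from_euler('xyz',[np.pi,0,yaw])).as_rotvec()/(np.pi/2)).round(3)
    return w,d.round(4)
E
python3 - <<'E'
from h import *
from cell import robot
o=robot.observe(); print(o["time"],o["tool_pos"],o["tool_rot"],o["qpos"].round(3),o["torque"])
print(delta(o,[.489,.161,.227],np.radians(171.8)))
t=dict(np.load("pics/top0.npz")); w=cloud(t)
print((w[190:212:2,216:280:3,2]*1000).round(0).astype(int))
E
```

```text
0.75 [0.35419453 0.31929188 0.22656145] [-3.14109297e+00  5.14683476e-05  2.99542157e+00] [ 0.573  0.254  1.65  -0.     1.238 -0.851] [ 0.00597319  0.02003505 -0.0514342 ]
(array([-0.   ,  0.   , -0.002]), array([-0.5214, -0.4566, -0.0012]))
[[                  -1                    2                   -3
                     0                    9                   13
                    10                   11                  162
                   161                   14                   15
                    15                   13                    9
                    13                   10                   13
                    12                   12                    8
                    -4]
 [                   2                   -2                    0
                     1                   12                   14
                    13                   12                  160
                   165                   13                   14
                    16                   17                   10
                    12                   12           
[... 3771 characters left out ...]
    24
                    15                   13                    7
                    15                   10                   12
                     4]
 [                  -2                   -1                    1
                    -3                    3                   12
                    11                  162                  162
                    14                   12                   36
                    33 -9223372036854775808                   16
                    11                   10                   11
                    12                   12                    9
                     0]]<stdin>:6: RuntimeWarning: invalid value encountered in cast
```

Emit:
{"method": "arm_command", "body": {
  "motion": [
    [[0, 0, 0, -0.5214, -0.4566, 0, 0.2], [0, 0, 0, -0.5214, -0.4566, 0, 0.2], [0, 0, 0, -0.5214, -0.4566, 0, 0.2], [0, 0, 0, -0.5214, -0.4566, 0, 0.2], [0, 0, 0, -0.5214, -0.4566, 0, 0.2], [0, 0, 0, -0.5214, -0.4566, 0, 0.2]]
  ]
}}

```text
time: 1.35
tool_pos: [0.4884, 0.1633, 0.2262]
tool_rot: [3.141, -0.001, 2.997]
contact_force: [0.2, 0.4, 1.2]
opening: 0.0554
```

```bash
python3 - <<'E'
from h import *
from cell import robot
o=robot.observe(); print(o["time"],o["tool_pos"],o["tool_rot"],o["qpos"].round(3),o["torque"],o["opening"])
for n in ["wrist","top","scene"]:
    c=robot.read_camera(n); np.savez(f"pics/{n}1.npz",**c); cv2.imwrite(f"pics/{n}1.png",c["image"][:,:,::-1])
c=dict(np.load("pics/wrist1.npz"))
p,m=bar(c,[.489,.161],.055,.15,.172)
print(len(p)); 
if len(p)>5: print(cv2.minAreaRect((p[:,:2]*1000).astype(np.float32)),np.median(p[:,2]))
E
```

```text
1.35 [0.48839746 0.1633061  0.22622079] [ 3.14138188e+00 -1.05281228e-03  2.99749624e+00] [ 1.730e-01  3.250e-01  1.551e+00  1.000e-03  1.267e+00 -1.253e+00] [ 0.03582444  0.01084269 -0.01574256] 0.055395178370400866
1530
((485.7854309082031, 161.12338256835938), (9.914469718933105, 71.45953369140625), 81.828125) 0.16177578846617624
```

View pics/wrist1.png

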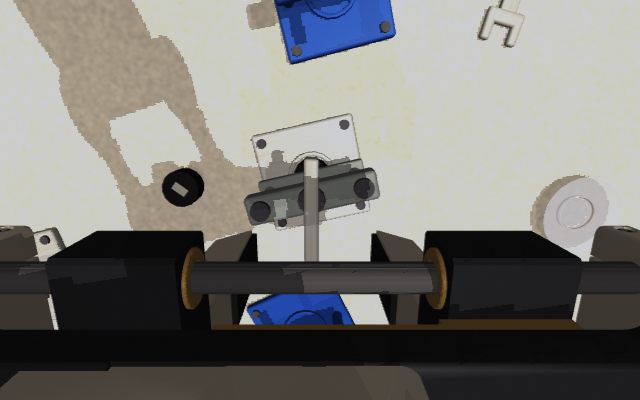

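View pics/scene1.png

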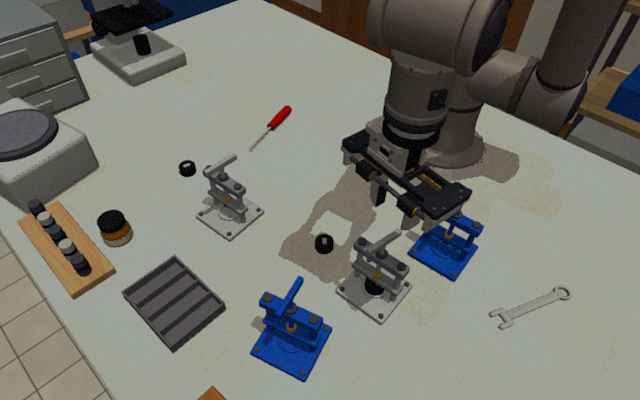

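The wrist view shows the bar at columns 303–320, centred between the fingers. Its y is 161 mm, matching the other two views. Descending.

Emit:
{"method": "arm_command", "body": {
  "motion": [
    [[0, 0, 0, 0, 0, 0.1, 0.1], [0, 0, 0, 0, 0, 0.2, 0], [0, 0, 0, 0, 0, 0.25, 0], [0, 0, 0, 0, 0, 0.297, 0], [0, 0, 0, 0, 0, 0.297, 0], [0, 0, 0, 0, 0, 0.297, 0]]
  ]
}}

```text
time: 2.1
tool_pos: [0.4877, 0.1646, 0.1381]
tool_rot: [3.141, 0.0, 3.001]
contact_force: [0.6, -0.4, -0.5]
opening: 0.0458
```

```bash
python3 - <<'E'
from cell import robot
import cv2
print(robot.observe())
c=robot.read_camera("scene"); cv2.imwrite("pics/s2.png",cv2.resize(c["image"][150:330,280:520,::-1],None,fx=3,fy=3))
E
```

```text
{'time': 2.1, 'qpos': array([ 1.76459575e-01,  4.13788266e-01,  1.68099754e+00,  2.42373414e-04,
        1.04664345e+00, -1.25426070e+00]), 'qvel': array([-0.01001478, -0.01155621, -0.01926528, -0.00053321, -0.00038924,
       -0.00183244]), 'joint_efforts': array([ 4.38175409e-02, -4.27322745e+01, -2.06227702e+01, -4.34984671e-03,
        8.64413450e-02,  6.77317541e-03]), 'tool_pos': array([0.48766132, 0.16462984, 0.13810834]), 'tool_rot': array([3.14134237e+00, 8.99443841e-05, 3.00139530e+00]), 'contact_force': array([ 0.58651513, -0.35726045, -0.46177572]), 'torque': array([0.01718868, 0.05332227, 0.00485341]), 'opening': 0.045834584099580786}
```

View pics/s2.png

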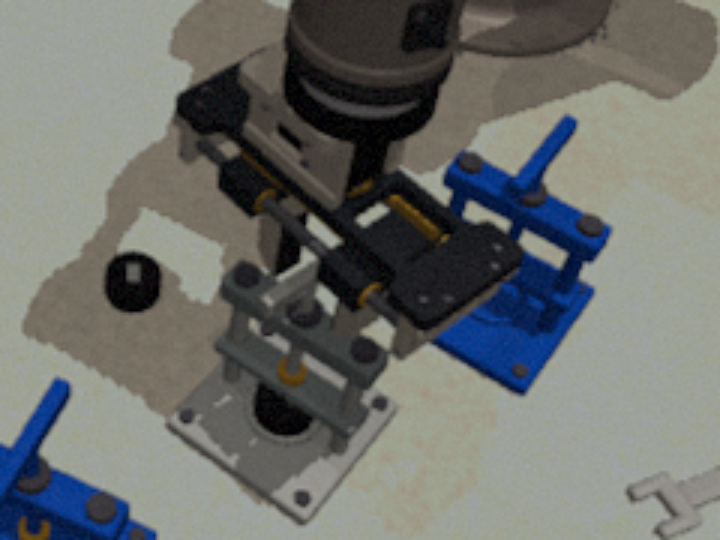

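The fingers straddle the bar (crop 290,280) with nothing touched. I'll correct about 3.5 mm in y and close.

Emit:
{"method": "arm_command", "body": {
  "motion": [
    [[0, 0, 0, -0.006, -0.011, 0, 0], [0, 0, 0, -0.006, -0.011, 0, -0.4], [0, 0, 0, -0.006, -0.011, 0, -1], [0, 0, 0, -0.006, -0.011, 0, -1], [0, 0, 0, -0.006, -0.011, 0, -1], [0, 0, 0, -0.006, -0.011, 0, -1], [0, 0, 0, -0.006, -0.011, 0, -1], [0, 0, 0, -0.006, -0.011, 0, -1]]
  ],
  "grip_force": 50
}}

```text
time: 2.95
tool_pos: [0.4897, 0.1612, 0.1377]
tool_rot: [3.139, 0.0, 2.999]
contact_force: [0.9, 6.0, -0.7]
opening: 0.0094
```

```bash
cat > o.py <<'E'
from cell import robot
import numpy as np
o=robot.observe()
print(round(o["time"],2),o["tool_pos"].round(4),"yaw",round(o["tool_rot"][2],4),"F",o["contact_force"].round(2),"T",o["torque"].round(3),"open",round(o["opening"],4),"q6",o["qpos"][5].round(4),"e6",o["joint_efforts"][5].round(3))
E
python3 o.py
```

```text
2.95 [0.4897 0.1612 0.1377] yaw 2.9994 F [ 0.9   6.   -0.66] T [ 0.924 -0.081 -0.021] open 0.0094 q6 -1.2618 e6 -0.036
```

Emit:
{"method": "arm_command", "body": {
  "motion": [
    [[0, 0, 0.0125, 0, 0.003, 0, -1], [0, 0, 0.025, 0, 0.003, 0, -1], [0, 0, 0.0375, 0, 0.003, 0, -1], [0, 0, 0.05, 0, 0.003, 0, -1], [0, 0, 0.0625, 0, 0.003, 0, -1], [0, 0, 0.075, 0, 0.003, 0, -1], [0, 0, 0.0875, 0, 0.003, 0, -1], [0, 0, 0.1, 0, 0.003, 0, -1]]
  ]
}}

```text
time: 3.75
tool_pos: [0.4897, 0.1611, 0.1377]
tool_rot: [3.141, 0.0, 2.841]
contact_force: [0.7, 4.6, 0.2]
opening: 0.0094
```

```bash
python3 o.py
```

```text
3.75 [0.4897 0.1611 0.1377] yaw 2.8408 F [0.71 4.6  0.17] T [ 0.729 -0.087  0.212] open 0.0094 q6 -1.1015 e6 -0.023
```

Emit:
{"method": "arm_command", "body": {
  "motion": [
    [[0, 0, 0.0125, 0, 0, 0, -1], [0, 0, 0.025, 0, 0, 0, -1], [0, 0, 0.0375, 0, 0, 0, -1], [0, 0, 0.05, 0, 0, 0, -1], [0, 0, 0.0625, 0, 0, 0, -1], [0, 0, 0.075, 0, 0, 0, -1], [0, 0, 0.0875, 0, 0, 0, -1], [0, 0, 0.1, 0, 0, 0, -1]]
  ]
}}

```text
time: 4.55
tool_pos: [0.4897, 0.161, 0.1377]
tool_rot: [3.141, 0.0, 2.684]
contact_force: [-0.1, 4.9, 0.1]
opening: 0.0094
```

```bash
python3 o.py
```

```text
4.55 [0.4897 0.161  0.1377] yaw 2.6837 F [-0.13  4.9   0.12] T [ 0.798 -0.046  0.238] open 0.0094 q6 -0.9445 e6 -0.023
```

Emit:
{"method": "arm_command", "body": {
  "motion": [
    [[0, 0, 0.0125, 0, 0, 0, -1], [0, 0, 0.025, 0, 0, 0, -1], [0, 0, 0.0375, 0, 0, 0, -1], [0, 0, 0.05, 0, 0, 0, -1]]
  ]
}}

```text
time: 4.95
tool_pos: [0.4896, 0.161, 0.1377]
tool_rot: [3.141, -0.0, 2.605]
contact_force: [-0.1, 4.8, -0.6]
opening: 0.0097
```

```bash
python3 o.py
```

```text
4.95 [0.4896 0.161  0.1377] yaw 2.6052 F [-0.09  4.81 -0.59] T [ 0.795 -0.079  0.22 ] open 0.0097 q6 -0.8659 e6 -0.023
```

Emit:
{"method": "arm_command", "body": {
  "motion": [
    [[0, 0, 0.0125, 0, 0, 0, -1], [0, 0, 0.025, 0, 0, 0, -1], [0, 0, 0.0375, 0, 0, 0, -1], [0, 0, 0.05, 0, 0, 0, -1]]
  ]
}}

```text
time: 5.35
tool_pos: [0.4896, 0.161, 0.1377]
tool_rot: [3.141, -0.0, 2.527]
contact_force: [1.3, 4.7, 0.3]
opening: 0.0094
```

```bash
python3 o.py
```

```text
5.35 [0.4896 0.161  0.1377] yaw 2.5266 F [1.31 4.73 0.3 ] T [ 0.743 -0.079  0.273] open 0.0094 q6 -0.7874 e6 -0.023
```

Emit:
{"method": "arm_command", "body": {
  "motion": [
    [[0, 0, 0.0125, 0, 0, 0, -1], [0, 0, 0.025, 0, 0, 0, -1], [0, 0, 0.0375, 0, 0, 0, -1], [0, 0, 0.05, 0, 0, 0, -1]]
  ]
}}

```text
time: 5.75
tool_pos: [0.4896, 0.1609, 0.1377]
tool_rot: [3.141, -0.0, 2.448]
contact_force: [-0.0, 4.5, -0.3]
opening: 0.0094
```

```bash
cat > o2.py <<'E'
from cell import robot
r=[]
for i in range(6):
    robot.read_camera("top"); r.append(round(float(robot.observe()["torque"][2]),3))
print("hold",r)
E
python3 o.py; python3 o2.py
```

```text
5.75 [0.4896 0.1609 0.1377] yaw 2.4481 F [-0.04  4.49 -0.28] T [ 0.796 -0.057  0.231] open 0.0094 q6 -0.7088 e6 -0.023
hold [0.236, 0.203, 0.14, 0.187, 0.219, 0.204]
```

Emit:
{"method": "arm_command", "body": {
  "motion": [
    [[0, 0, 0.0125, 0, 0, 0, -1], [0, 0, 0.025, 0, 0, 0, -1], [0, 0, 0.0375, 0, 0, 0, -1], [0, 0, 0.05, 0, 0, 0, -1]]
  ]
}}

```text
time: 6.45
tool_pos: [0.4896, 0.1609, 0.1377]
tool_rot: [3.141, -0.0, 2.37]
contact_force: [-0.5, 4.7, -0.0]
opening: 0.0092
```

```bash
python3 o.py;python3 o2.py
```

```text
6.45 [0.4896 0.1609 0.1377] yaw 2.3696 F [-0.5   4.73 -0.02] T [ 0.792 -0.018  0.269] open 0.0092 q6 -0.6303 e6 -0.022
hold [0.19, 0.135, 0.257, 0.144, 0.177, 0.137]
```

Emit:
{"method": "arm_command", "body": {
  "motion": [
    [[0, 0, 0.0125, 0, 0, 0, -1], [0, 0, 0.025, 0, 0, 0, -1], [0, 0, 0.0375, 0, 0, 0, -1], [0, 0, 0.05, 0, 0, 0, -1]]
  ]
}}

```text
time: 7.15
tool_pos: [0.4896, 0.1608, 0.1376]
tool_rot: [3.142, -0.0, 2.291]
contact_force: [-0.5, 4.3, 1.0]
opening: 0.0092
```

```bash
python3 o.py;python3 o2.py
```

```text
7.15 [0.4896 0.1608 0.1376] yaw 2.291 F [-0.47  4.3   0.98] T [0.727 0.072 0.241] open 0.0092 q6 -0.5517 e6 -0.022
hold [0.207, 0.264, 0.174, 0.223, 0.184, 0.152]
```

Emit:
{"method": "arm_command", "body": {
  "motion": [
    [[0, 0, 0.0125, 0, 0, 0, -1], [0, 0, 0.025, 0, 0, 0, -1], [0, 0, 0.0375, 0, 0, 0, -1], [0, 0, 0.05, 0, 0, 0, -1]]
  ]
}}

```text
time: 7.85
tool_pos: [0.4895, 0.1608, 0.1376]
tool_rot: [-3.142, -0.0, 2.212]
contact_force: [-0.4, 4.9, 1.7]
opening: 0.0092
```

```bash
python3 o.py;python3 o2.py
```

```text
7.85 [0.4895 0.1608 0.1376] yaw 2.2125 F [-0.38  4.91  1.67] T [0.723 0.073 0.215] open 0.0092 q6 -0.4732 e6 -0.016
hold [0.246, 0.217, 0.134, 0.179, 0.135, 0.14]
```

Emit:
{"method": "arm_command", "body": {
  "motion": [
    [[0, 0, 0.0125, 0, 0, 0, -1], [0, 0, 0.025, 0, 0, 0, -1], [0, 0, 0.0375, 0, 0, 0, -1], [0, 0, 0.05, 0, 0, 0, -1]]
  ]
}}

```text
time: 8.55
tool_pos: [0.4895, 0.1608, 0.1377]
tool_rot: [-3.141, -0.0, 2.134]
contact_force: [-1.6, 4.5, 2.6]
opening: 0.0094
```

```bash
python3 o.py;python3 o2.py
```

```text
8.55 [0.4895 0.1608 0.1377] yaw 2.1343 F [-1.62  4.52  2.6 ] T [0.714 0.296 0.282] open 0.0094 q6 -0.3949 e6 0.01
hold [0.239, 0.214, 0.223, 0.169, 0.17, 0.184]
```

```bash
python3 - <<'E'
from cell import robot
import cv2
c=robot.read_camera("scene"); cv2.imwrite("pics/s3.png",cv2.resize(c["image"][150:330,280:520,::-1],None,fx=3,fy=3))
o=robot.observe();print(o["contact_force"],o["torque"],o["joint_efforts"])
E
```

```text
[-2.56351746  4.40096987  3.02878557] [0.60454152 0.36736152 0.21199884] [ -2.76197165 -42.33144522 -21.11170113  -1.09461252  -0.34898009
   0.20393698]
```

View pics/s3.png

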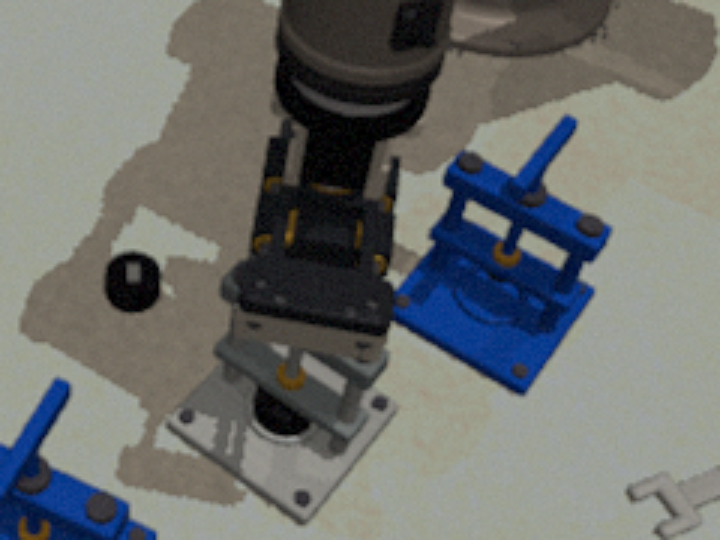

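Emit:
{"method": "arm_command", "body": {
  "motion": [
    [[0, 0, 0.0125, 0, 0, 0, -1], [0, 0, 0.025, 0, 0, 0, -1], [0, 0, 0.0375, 0, 0, 0, -1], [0, 0, 0.05, 0, 0, 0, -1]]
  ]
}}

```text
time: 9.3
tool_pos: [0.4895, 0.1608, 0.1376]
tool_rot: [-3.141, -0.0, 2.056]
contact_force: [-3.1, 3.4, 2.8]
opening: 0.0095
```

```bash
python3 o.py;python3 o2.py
```

```text
9.3 [0.4895 0.1608 0.1376] yaw 2.0559 F [-3.12  3.38  2.84] T [0.686 0.465 0.336] open 0.0095 q6 -0.3165 e6 0.037
hold [0.338, 0.289, 0.276, 0.246, 0.288, 0.311]
```

Emit:
{"method": "arm_command", "body": {
  "motion": [
    [[0, 0, 0.0125, 0, 0, 0, -1], [0, 0, 0.025, 0, 0, 0, -1], [0, 0, 0.0375, 0, 0, 0, -1], [0, 0, 0.05, 0, 0, 0, -1]]
  ]
}}

```text
time: 10.0
tool_pos: [0.4894, 0.1608, 0.1376]
tool_rot: [-3.141, -0.0, 1.977]
contact_force: [-3.5, 4.4, 4.1]
opening: 0.0094
```

```bash
python3 o.py;python3 o2.py
```

```text
10.0 [0.4894 0.1608 0.1376] yaw 1.9773 F [-3.48  4.35  4.11] T [0.605 0.484 0.322] open 0.0094 q6 -0.2379 e6 0.079
hold [0.31, 0.289, 0.315, 0.272, 0.267, 0.246]
```

Emit:
{"method": "arm_command", "body": {
  "motion": [
    [[0, 0, 0.0125, 0, 0, 0, -1], [0, 0, 0.025, 0, 0, 0, -1], [0, 0, 0.0375, 0, 0, 0, -1], [0, 0, 0.05, 0, 0, 0, -1]]
  ]
}}

```text
time: 10.7
tool_pos: [0.4894, 0.1608, 0.1377]
tool_rot: [-3.141, 0.0, 1.899]
contact_force: [-3.0, 4.1, 4.0]
opening: 0.0099
```

```bash
python3 o.py;python3 o2.py; python3 o.py; python3 o2.py
```

```text
10.7 [0.4894 0.1608 0.1377] yaw 1.899 F [-2.95  4.14  4.05] T [0.576 0.511 0.384] open 0.0099 q6 -0.1596 e6 0.11
hold [0.334, 0.294, 0.279, 0.323, 0.282, 0.315]
11.0 [0.4894 0.1608 0.1376] yaw 1.8997 F [-3.4   3.11  4.03] T [0.541 0.501 0.315] open 0.0094 q6 -0.1603 e6 0.315
hold [0.318, 0.31, 0.348, 0.264, 0.32, 0.296]
```

Torque is up about 0.13 N m over the free level, which is mid-window. Releasing.

Emit:
{"method": "arm_command", "body": {
  "motion": [
    [[0, 0, 0, 0, 0, 0, -0.5], [0, 0, 0, 0, 0, 0, 0], [0, 0, 0, 0, 0, 0, 0], [0, 0, 0, 0, 0, 0, 0], [0, 0, 0, 0, 0, -0.05, 0], [0, 0, 0, 0, 0, -0.15, 0], [0, 0, 0, 0, 0, -0.3, 0], [0, 0, 0, 0, 0, -0.35, 0]]
  ]
}}

```text
time: 12.1
tool_pos: [0.4913, 0.1609, 0.2468]
tool_rot: [3.135, 0.001, 1.9]
contact_force: [-0.1, 0.1, -0.1]
opening: 0.0459
```

Emit:
{"method": "arm_command", "body": {
  "motion": [
    [[0, 0, 0, 0.1, 0.1, -0.2, 0], [0, 0, 0, 0.3, 0.2, -0.2, 0], [0, 0, 0, 0.5, 0.3, -0.2, 0], [0, 0, 0, 0.6, 0.3, -0.2, 0], [0, 0, 0, 0.6, 0.3, -0.2, 0], [0, 0, 0, 0.6, 0.3, -0.2, 0], [0, 0, 0, 0.6, 0.3, -0.2, 0]]
  ]
}}

```text
time: 12.8
tool_pos: [0.5165, 0.3601, 0.302]
tool_rot: [-3.141, 0.001, 1.901]
contact_force: [-0.5, -0.5, -0.7]
opening: 0.0462
```

```bash
python3 o.py; python3 - <<'E'
from h import *
from cell import robot
for n in ["top","scene"]:
    c=robot.read_camera(n)
    im=c["image"][:,:,::-1]; im=im[130:330,130:450] if n=="top" else im[150:330,280:520]
    cv2.imwrite(f"pics/{n}4.png",cv2.resize(im,None,fx=2.4,fy=2.4))
    for k in ([.489,.161],[.569,-.192]):
        p,m=bar(c,k,.05); print(n,len(p),cv2.minAreaRect((p[:,:2]*1000).astype(np.float32)) if len(p)>5 else None)
E
```

```text
12.8 [0.5165 0.3601 0.302 ] yaw 1.9009 F [-0.53 -0.5  -0.73] T [-0.099  0.035  0.001] open 0.0462 q6 0.1576 e6 0.049
top 229 ((488.83880615234375, 159.09527587890625), (10.499975204467773, 75.8451919555664), 19.818212509155273)
top 237 ((567.9486083984375, -193.34707641601562), (74.51184844970703, 11.034882545471191), 1.3406357765197754)
scene 375 ((490.67022705078125, 162.065185546875), (12.941271781921387, 75.96483612060547), 18.989107131958008)
scene 268 ((569.8067016601562, -190.65802001953125), (75.85818481445312, 12.432597160339355), 1.1025586128234863)
```

View pics/top4.png

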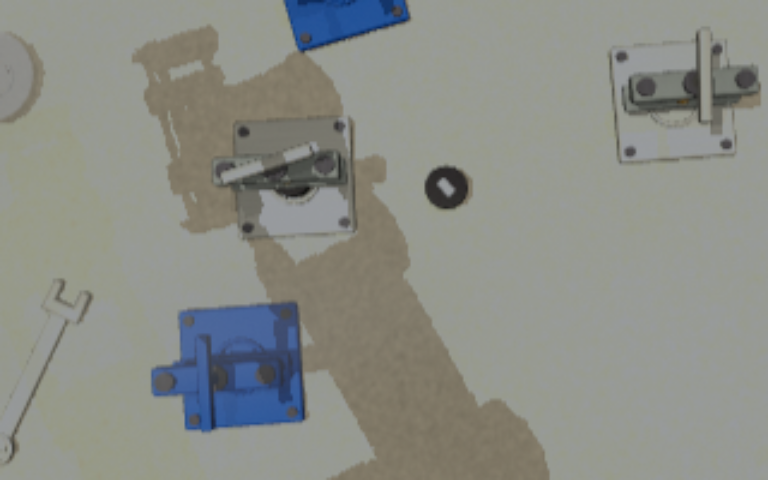

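View pics/scene4.png

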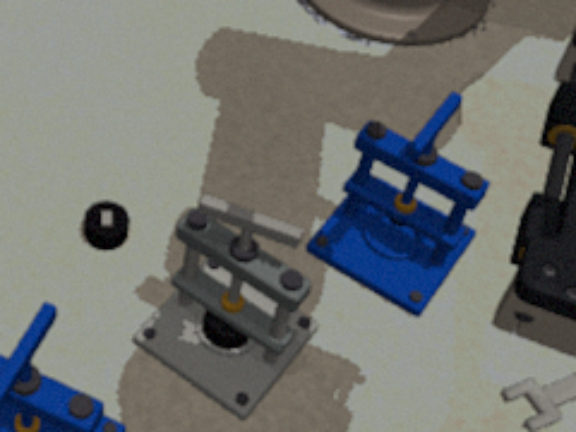

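The bar at top (268,163) has turned about 63° clockwise, matching the tool. The puck is still in place under the pad and the spare handle has not moved.

```bash
python3 -c "
from cell import robot
print(abs(robot.observe()['qvel']).max()); print(robot.hand_in())"
```

```text
0.011519963151741502
the job is handed in; nothing more can be done
None
```

I turned the loaded clamp's T-handle about 1.10 rad clockwise (63°), until the torque had risen into the firm-clamp range. Then I let go, backed off and handed the job in at about 13 s.

- **Torque rise:** Free turning read about 0.24 N m and began to climb at roughly 0.8 rad. At the end it read 0.38 N m while turning, a rise of about 0.14. Averaged readings while holding still rose about 0.12, and the joint-6 effort about 0.13. All three fall within the 0.07 to 0.2 N m window, but single torque readings scatter by about 0.03 to 0.04 N m.
- **Handle angle after release:** The cameras put the bar 62–63° from where it started, so it did not slip in the fingers or spring back.
- **Puck and spare clamp:** The puck is still in its ring under the pad. The empty clamp's bar is unchanged within measurement noise (1–2°).
- **Disagreements:** The two fixed cameras differ by about 3 mm on the bar's centre, so I gripped at the average. That left a side load of about 5 N during turning. The upward force also rose to about 4 N once the pad touched; I saw nothing in contact, and I did not find the cause.

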